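# Draw out the bench loupe over a tray of spectacles

## Task

Carry the long grey tray with the brown spectacles level to the black pad at the foot of the bench loupe, set it down there centred and in line with the pad, and let go of it. Then press the steel lock button on the loupe's sleeve fully in, draw the loupe's arm out to its 120 mm mark (the broad line right across the arm, just at the sleeve's mouth), and finish while still holding the arm there, because its spring pulls it back. Leave everything else on the bench where it lies.

Things in the scene. Friction and masses are not known exactly. Their poses are not given: they have to be found in the camera images.
- tray: open grey tray, 170 (its x) x 64 (its y) x 28 mm high, walls and floor about 4 mm, weight 0.1 to 0.25 kg; origin at the centre of its underside. It is narrow enough to be gripped across its two long walls, at the middle, from above. It starts on the bench to the right of the loupe; some 30 mm are free beside the middle of each long wall.
- glasses: folded brown spectacles lying loose in the tray, 122 x 46 x 22 mm, below its rim; origin at the centre of the underside
- station: the loupe station, fixed to the bench: pad, stand and sleeve. Origin on the bench under the pad's centre; its +y points from the pad to the stand. A stand with a foot 120 x 130 mm centred at y = 280 mm carries the sleeve, 36 mm wide, from y = 190 mm (the mouth) to y = 350 mm, top 160 mm above the bench. The arm slides out of the mouth along -y, towards the pad and over it.
- pad (a point): centre of the top of the black pad, 200 (station x) x 90 (station y) mm, 3 mm thick; the tray goes here with its long side along the pad's long side, either way round
- lock_top (a point): centre of the top of the steel lock button, 24 mm across, standing 16 mm above the top of the sleeve; pushed straight down
- lock (a joint): travel of the lock button in m: 0 up (arm locked), 0.008 fully in (arm free). About 4 N moves it and it stays where it is pushed; it has no spring. The arm is free from 0.005 on.
- boom (a joint): how far the loupe arm is drawn out in m: 0 home, 0.150 at its stop, 0.120 when the broad mark stands at the sleeve's mouth. Short ticks on the arm stand every 20 mm. While locked it moves about 1 mm only. A spring pulls it home with 2 N at 0 and 4 N at 0.120.
- lens (a point): centre of the round lens at the end of the arm, 72 mm across the rim, 140 mm above the bench; with the arm at 0.120 it stands over the pad's centre. Arm: bar 18 mm wide, top 147 mm above the bench.
- post_top (a point): top of the upright round black grip post on the arm, 16 mm diameter, 50 mm from the lens centre towards the sleeve; top 207 mm above the bench, 60 mm clear above the arm and 47 mm above the sleeve. It moves with the arm; grip it from above at any yaw.
- jar: bystander, leave alone: small amber jar with black cap, 40 mm across, 48 high; sizes in mm; origin at the centre of its underside
- spare: bystander, leave alone: folded black spectacles lying on the bench, 122 x 46 x 22; sizes in mm; origin at the centre of its underside
- driver: bystander, leave alone: screwdriver, 150 long, lying; sizes in mm; origin at the centre of its underside
- cutters: bystander, leave alone: cutters with orange handles, lying, about 145 long, 12 high; sizes in mm; origin at the centre of its underside
Not all that is in view belongs to the job. Of the things like the tray, leave any that is orange; of the rest the smaller one is meant.

How it is judged:
By the outcome, as a careful person would: the job done as asked, in the order asked, and still so for the second after the job is handed in, while the arm keeps its last pose, push and grip.
It also fails if it takes over 58 s, if anything falls off the work surface, if the arm or the gripper's body presses on something with over 40 N, if the wrist force passes 120 N, or if a joint passes its speed limit or range.

## Robot

A 6-joint arm with a two-finger parallel gripper is mounted at the origin on the work surface. World frame = base frame: x ahead of the robot, y to its left, z up, the work surface at z = 0. Lengths are in m, angles in rad, forces in N, time in s.
With the tool pointing down it reaches from about 0.375 to 0.975 m from the base axis. Payload 3.8 kg.
Tool frame: the origin (TCP) lies on the centre line of the jaws, within the pads' length; the fingertips stand 17 mm ahead of it and the grasp point (between the pads) lies 2 mm behind it (nose_length is the distance from the TCP to the fingertips, in m); z points along the fingers, y is the line along which they close (so a half turn about z gives the same grasp; the last joint's range is limited). The gripper opens to 85 mm and grips with 20 to 120 N. Pads are 22 mm wide; open, the fingers measure 114 mm over their backs; the gripper's body (76 mm by 85 mm) begins 54 mm behind the grasp point. The pads swing forward as they close: fully open they stand 13 mm farther back than shut.
Start: joints at [1.203, 0.264, 1.604, -0, 1.274, -0.037], TCP at [0.219, 0.638, 0.248] pointing down, gripper open.
Joint ranges: [-2.63, 2.63], [-0.94, 2.18], [0.31, 2.57], [-1.31, 4.45], [0, 2.66], [-2.55, 2.55]. Speed limits (rad/s): [2.57, 2.57, 3.14, 3.14, 3.14, 3.14].

## Interface

Orientations are given as a unit quaternion [x, y, z, w].
In Python, from plant import state, snapshot, camera_info, finish_job, cut_out, nose_length gives the robot as it stands.
- The arm moves only by the tool play_rows, never from a script. Its argument "plan" is a list of rows, each a list of 5 numbers: the opening, from -1 (shut) to 1 (fully open), so that 0 is half open, then the shift along the world's x, y, z in cm, then the turn about the world's z in degrees. In form: [[fingers, tx, ty, tz, twist], ...]. A call has exactly 8 rows; each row is the pose to reach, as a shift and turn from the pose commanded when the call began; what a row does not reach only later rows make up. A row lasts 1/8 s, in which the tool goes at most 62.5 mm and 10.7 degrees, less where a joint would pass 70% of its speed; a pose out of reach is approached as far as the arm can. A call with a gripper value outside its range is refused whole. The fingers move at their own pace and stop on an object; the grip force is fixed at half the most. Time passes only in rows, so rows that repeat a pose let the fingers close, or fill a call up. It gives the time, the measured TCP pose, the force, the opening and the grip force at its end, in the units of the state.
- state(): the state, without advancing time (a new reading comes with each control period).
- snapshot(name): name is "side" or "top"; returns the picture (480x640x3 uint8, red, green, blue); there is no depth.
- camera_info(name): a dict with "fx", "fy", "cx", "cy" (pixels), "origin" and "attitude" of the camera in the world. Camera axes: x right, y up, looking along -z (the intrinsics and any distortion apply to the point x, -y, -z); pixel columns grow to the right and rows downward; lengths in m; the calibration is good to about 2 mm. A picture is of the moment at which its call begins. camera_info takes no time and is no camera call.
- finish_job(): hands the job in; it is judged then, once.
Trained networks look in the newest picture that a camera, given by its name, has taken for a name from the list of things; names that differ only in an ending like _2 or _b are one class to them, and where a whole thing is asked for, a point or a joint stands for the part that bears it (a point fixed in the world has none). Each returns a list of dicts, best first, with "confidence" (0 to 1); they miss things now and then, are a little off and sometimes report something else, mostly with a low value. They report only what shows in the picture. A call takes as long as a camera call. They do not tell look-alikes from the thing itself.
- cut_out(target, camera): "mask" (480x640 bool, what is visible of it) and "at" ([column, row] in pixels, amid what is visible of it).
The state is a dict: "time": time; "joint_pos": joint angles; "qvel": joint speeds; "joint_efforts": joint torques, N m; "tcp_pos": TCP position; "eef_rot": TCP orientation; "contact_force": force on the tool from outside, world axes, zero at the start; "ft_torque": the same for the moment, N m; "finger_gap": finger opening in m; "grip_force": force on a finger pad.
Only numpy, scipy, OpenCV 4.12 (cv2) and the standard library are available. Lean on these libraries where they do the work, as an engineer would, in place of code of your own. Each camera call takes 0.05 s, during which the arm holds its last target. There are 200 camera calls.

## Working session

There is one attempt and no reset: what is moved stays moved. The work goes in short steps, Python scripts to look and compute and a tool call to move; the robot and the scene stay as the last step left them, time stands still between calls to the robot, and variables do not carry over. Pictures are saved under pics/ and viewed, at most 10 in all, crops included, and the job is handed in when it is done.

Besides the shell and the picture viewer there is one more tool, called after ">>>" in YAML: its name, and indented under it one key for each argument. play_rows: Moves the arm, as the interface text tells. Its arguments: {"type":"object","properties":{"plan":{"type":"array"}},"required":["plan"]}

```bash
mkdir -p pics; ls; python3 - <<'E'
from plant import *
import cv2,numpy as np
for n in("top","side"):
    im=snapshot(n); cv2.imwrite(f"pics/{n}0.png",im[:,:,::-1]); print(n,camera_info(n))
    for t in("tray","glasses","pad","lock_top","lens","post_top","station"):
        try: print(t,[(round(d["confidence"],2),np.round(d["at"]).tolist(),int(d["mask"].sum())) for d in cut_out(t,n)])
        except Exception as e: print(t,e)
print(state())
E
```

```text
pics
top {'fx': 612.9460088166591, 'fy': 612.9460088166591, 'cx': 316.9824078100801, 'cy': 246.0018713074955, 'origin': array([ 0.18686214, -0.05078961,  1.37329264]), 'attitude': array([ 0.07688772, -0.07250327, -0.68611043,  0.71978055])}
tray [(0.67, [201.0, 156.0], 1999), (0.63, [418.0, 225.0], 1552), (0.6, [457.0, 375.0], 4816)]
glasses [(0.73, [414.0, 216.0], 633)]
pad [(0.92, [204.0, 240.0], 8172)]
lock_top [(0.6, [135.0, 244.0], 129)]
lens [(0.86, [211.0, 226.0], 1307)]
post_top [(0.57, [210.0, 230.0], 1267)]
station [(0.63, [205.0, 245.0], 8085)]
side {'fx': 458.2858872890092, 'fy': 458.2858872890092, 'cx': 313.83550676347136, 'cy': 238.8098767806763, 'origin': array([-0.08797264, -0.69860255,  0.96220315]), 'attitude': array([ 0.3695756 , -0.1456966 , -0.32596443,  0.85786571])}
tray [(0.85, [298.0, 195.0], 725), (0.78, [306.0, 415.0], 5147), (0.39, [302.0, 323.0], 283), (0.35, [237.0, 216.0], 3992), (0.33, [248.0, 198.0], 526)]
glasses [(0.93, [378.0, 307.0], 467)]
pad [(0.84, [236.0, 214.0], 4209), (0.62, [379.0, 307.0], 1103)]
lock_top [(0.44, [211.0, 175.0], 61), (0.34,
[... 196 characters left out ...]
'time': 0.8, 'joint_pos': array([ 1.20308874e+00,  2.63841484e-01,  1.60398692e+00,  8.62644546e-06,
        1.27371241e+00, -3.68923779e-02]), 'qvel': array([-0.00196407,  0.00191797,  0.00012087,  0.00125604, -0.00017858,
        0.00069902]), 'joint_efforts': array([ 1.53252873e-03, -5.14984059e+01, -3.67694521e+01, -3.38599352e-05,
        9.25045606e-04, -3.78434265e-06]), 'tcp_pos': array([0.219243  , 0.63839983, 0.24832627]), 'eef_rot': array([1.64655629e-01, 9.86351115e-01, 2.62188561e-05, 1.16746645e-06]), 'contact_force': array([ 0.42360303,  0.47272292, -0.14448242]), 'ft_torque': array([-0.00876453,  0.0150616 ,  0.01174399]), 'grip_force': 0.0, 'finger_gap': 0.08541253550233584}
```

View pics/top0.png

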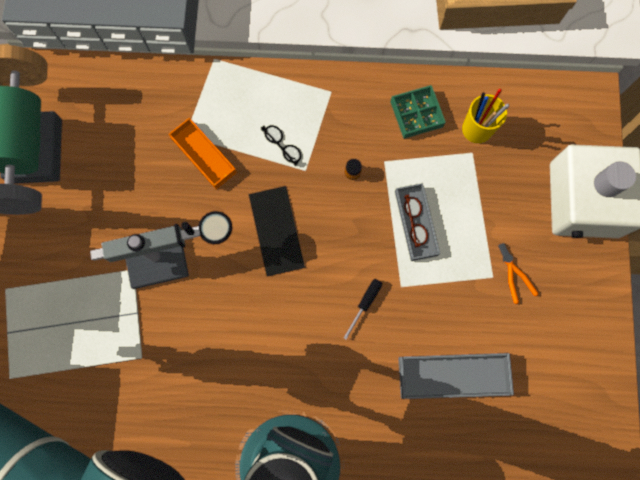

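View pics/side0.png

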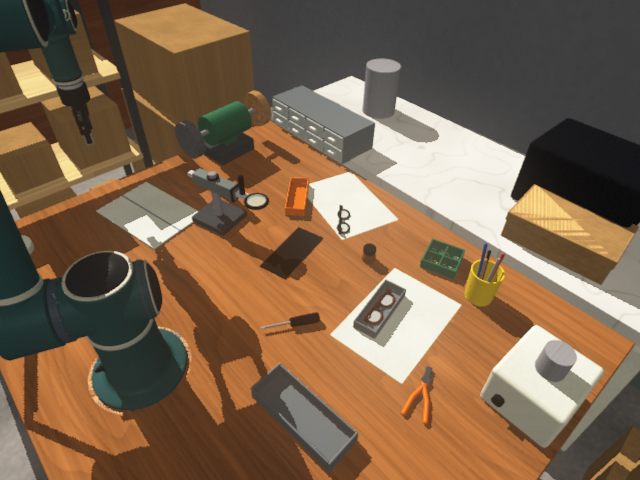

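Candidates in the top view are the orange tray (202,155), which is excluded, the small grey tray with brown spectacles (418,222), and the large empty grey tray (457,375). I choose (418,222). The pad is at (276,230), the lens at (214,227) and the button at about (135,241).

```bash
cat > h.py <<'E'
from plant import *
import cv2,numpy as np
from scipy.spatial.transform import Rotation as R
from scipy.optimize import least_squares
def cam(n):
    c=camera_info(n); return c,R.from_quat(c["attitude"]).as_matrix(),np.array(c["origin"])
def w2p(n,P):
    c,A,o=cam(n); q=(np.atleast_2d(P)-o)@A
    return np.c_[c["cx"]+c["fx"]*q[:,0]/-q[:,2], c["cy"]+c["fy"]*q[:,1]/q[:,2]]
def p2w(n,uv,z):
    c,A,o=cam(n); uv=np.atleast_2d(uv).astype(float)
    d=np.c_[(uv[:,0]-c["cx"])/c["fx"],-(uv[:,1]-c["cy"])/c["fy"],-np.ones(len(uv))]@A.T
    return o+d*((z-o[2])/d[:,2])[:,None]
E
python3 - <<'E'
from h import *
print("tray",p2w("top",[418,222],.028),"side",p2w("side",[381,307],.028))
print("pad",p2w("top",[276,230],.003),"side",p2w("side",[292,252],.003))
print("lens",p2w("top",[214,227],.14),p2w("side",[257,200],.14))
print("lock",p2w("top",[135,241],.176),p2w("side",[192,174],.176))
print("spare,jar,driver",p2w("top",[[282,145],[354,168],[363,309]],.02))
im=cv2.imread("pics/top0.png")
a=cv2.resize(im[170:275,370:470],None,fx=4,fy=4,interpolation=cv2.INTER_CUBIC)
b=cv2.resize(im[170:275,220:320],None,fx=4,fy=4,interpolation=cv2.INTER_CUBIC)
cv2.imwrite("pics/c1.png",np.hstack([a,b]))
s=cv2.imread("pics/side0.png")
a=cv2.resize(im[190:290,85:240],(620,400)[0:2],interpolation=cv2.INTER_CUBIC)
cv2.imwrite("pics/c2.png",a)
E
```

```text
tray [[ 0.54208791 -0.26111858  0.028     ]] side [[ 0.54099597 -0.26800747  0.028     ]]
pad [[0.51412713 0.06084816 0.003     ]] side [[0.51329746 0.05714528 0.003     ]]
lens [[0.4816595 0.1784272 0.14     ]] [[0.48774149 0.17847093 0.14      ]]
lock [[0.43672504 0.32735541 0.176     ]] [[0.39250783 0.36438563 0.176     ]]
spare,jar,driver [[ 0.71507818  0.05812798  0.02      ]
 [ 0.6665003  -0.11224891  0.02      ]
 [ 0.34003793 -0.1436769   0.02      ]]
```

View pics/c1.png

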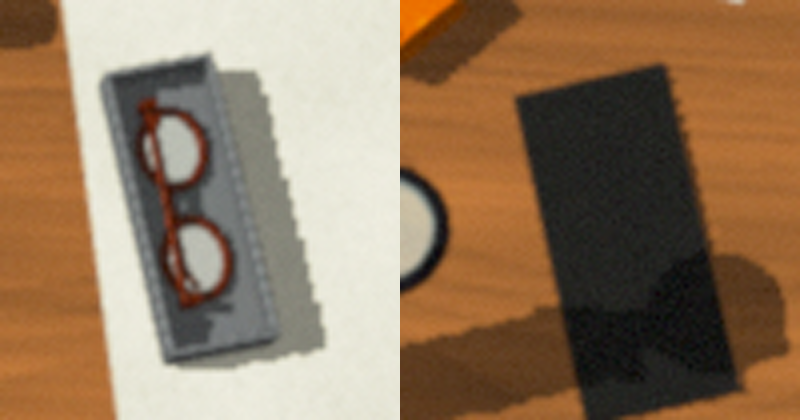

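View pics/c2.png

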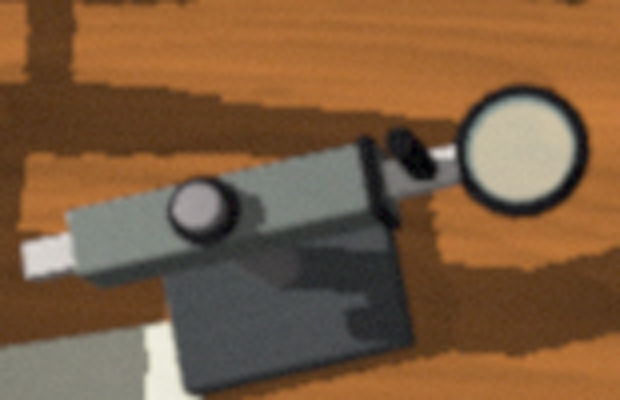

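The crop confirms the choice: the small grey tray holding brown spectacles. Its rim corners are near (396,188), (422,184), (439,254) and (412,259). The pad corners are near (249,194), (286,186), (305,267) and (266,274). The button is at (135,242), the post top at (186,225) and the lens at (215,227).

```bash
cat >> h.py <<'E'
def T(p,P):
    c,s=np.cos(p[2]),np.sin(p[2]); P=np.atleast_2d(P)
    return np.c_[p[0]+c*P[:,0]-s*P[:,1],p[1]+s*P[:,0]+c*P[:,1],P[:,2]]
def box(a,b,z): return np.array([[a,b,z],[a,-b,z],[-a,-b,z],[-a,b,z]])/[2,2,1]
E
python3 - <<'E'
from h import *
# station: +y runs to lens direction; image left = world +y
pad=box(.2,.09,.003)  # (+,+),(+,-),(-,-),(-,+)
pc=np.array([[248.8,194.5],[286.2,186.3],[305.5,266.7],[266.2,274.5]])
f=lambda p:(w2p("top",T(p,pad))-pc).ravel()
r=least_squares(f,[.514,.06,-.1]); print("pad",r.x,np.round(r.fun,1))
W=p2w("top",[[215.5,227.5]],.14),p2w("top",[[186,225]],.207),p2w("top",[[135,242]],.176)
c,s=np.cos(r.x[2]),np.sin(r.x[2])
for w in W:
    d=w[0]-[*r.x[:2],0]; print("world",w,"station x,y",c*d[0]+s*d[1],-s*d[0]+c*d[1])
tr=box(.17,.064,.028); tc=np.array([[396.2,188],[422,183.8],[439.5,254.2],[412,259.5]])
g=lambda p:(w2p("top",T(p,tr))-tc).ravel()
t=least_squares(g,[.54,-.26,-.1]); print("tray",t.x,np.round(t.fun,1))
n={}
for n in("top","side"):
    im=cv2.imread(f"pics/{n}0.png"); im=cv2.resize(im,None,fx=3,fy=3,interpolation=cv2.INTER_CUBIC)
    for p,P in((r.x,pad),(r.x,np.r_[box(.036,.16,.16)+[0,.27,0]]),(t.x,tr),(t.x,box(.17,.064,0))):
        cv2.polylines(im,[np.int32(w2p(n,T(p,P))*3+1)],True,(0,255,255),1)
    for P in ([0,.12,.14],[0,.17,.207],):
        cv2.circle(im,tuple(np.int32(w2p(n,T(r.x,[P]))[0]*3+1)),3,(0,0,255),-1)
    cv2.imwrite(f"pics/o_{n}.png",im)
a=cv2.imread("pics/o_top.png")[510:870,240:1340]; b=cv2.imread("pics/o_side.png")[480:1020,540:1260]
cv2.imwrite("pics/o.png",np.vstack([cv2.resize(a,(800,262)),cv2.copyMakeBorder(b[:330],0,0,0,80,0)]))
E
```

```text
pad [0.51451337 0.05956541 0.27666335] [-0.3 -1.   0.1 -1.2 -0.2  0.5  0.4  1.6]
world [[0.48074412 0.17523347 0.14      ]] station x,y -0.0008906549495232702 0.12049344085352565
world [[0.46705125 0.2211721  0.207     ]] station x,y -0.0015147890993052054 0.16842529342166698
world [[0.43468273 0.32712912 0.176     ]] station x,y -0.0037105272940576306 0.2791943801717275
tray [ 0.54455952 -0.2595738   0.23738626] [-0.7  0.2  0.7 -0.7  0.2  0.2 -0.2  0.2]
```

View pics/o.png

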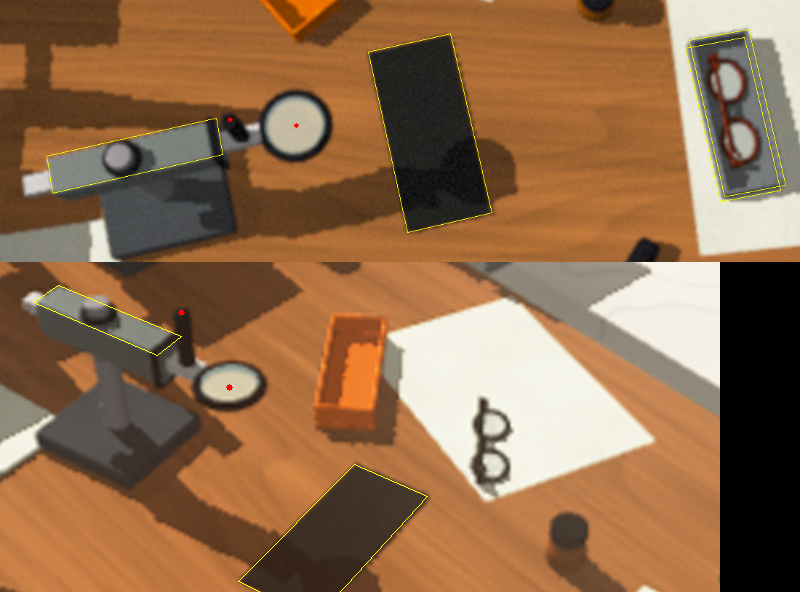

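The overlay fits in both views. The pad outline, sleeve, lens and post all agree to about 2 mm. Now to the tray.

>>> play_rows:
  plan:
    - [1,0,0,6,0]
    - [1,2,-4,9,5]
    - [1,4,-10,9,10]
    - [1,6,-16,9,15]
    - [1,8,-22,9,20]
    - [1,10,-28,9,25]
    - [1,12,-33,9,30]
    - [1,14,-39,9,32.6]

```text
time: 1.8
tcp_pos: [0.3594, 0.2475, 0.3386]
eef_rot: [-0.12, 0.993, 0.0, 0.001]
contact_force: [1.7, 0.4, 0.6]
finger_gap: 0.0856
grip_force: 0.0
```

```bash
python3 -c "
from plant import *
s=state();print(s['tcp_pos'],s['eef_rot'],s['joint_pos'],s['time'],nose_length if not callable(nose_length) else nose_length())"
```

```text
[0.35937442 0.24747911 0.33864188] [-1.20123144e-01  9.92758723e-01  2.00289264e-04  7.12890315e-04] [ 5.46134036e-01 -2.47709870e-01  1.95571411e+00 -2.26161635e-04
  1.43212447e+00 -1.26545911e+00] 1.8 0.017
```

>>> play_rows:
  plan:
    - [1,2,-6,0,0]
    - [1,4,-12,0,0]
    - [1,6,-18,0,0]
    - [1,8.5,-23.5,0,0]
    - [1,10.5,-29,-2,0]
    - [1,12.5,-35,-4,0]
    - [1,14.5,-40.5,-6,0]
    - [1,16.5,-46,-8,0]

```text
time: 2.8
tcp_pos: [0.5237, -0.2108, 0.2589]
eef_rot: [-0.119, 0.993, -0.0, 0.001]
contact_force: [1.6, 1.5, 0.2]
finger_gap: 0.0851
grip_force: 0.0
```

>>> play_rows:
  plan:
    - [1,2,-4.7,-4,0]
    - [1,2,-4.7,-8,0]
    - [1,2,-4.7,-12,0]
    - [1,2,-4.7,-12,0]
    - [1,2,-4.7,-12,0]
    - [1,2,-4.7,-12,0]
    - [1,2,-4.7,-12,0]
    - [1,2,-4.7,-12,0]

```text
time: 3.8
tcp_pos: [0.5437, -0.2558, 0.1402]
eef_rot: [-0.119, 0.993, -0.001, 0.001]
contact_force: [-0.5, -1.1, -0.8]
finger_gap: 0.0852
grip_force: 0.0
```

```bash
python3 - <<'E'
from h import *
s=state();print(s['tcp_pos'],s['eef_rot'],s['joint_pos'],s['time'])
a=snapshot("top")[150:300,340:500,::-1];b=snapshot("side")[230:380,300:460,::-1]
cv2.imwrite("pics/g1.png",cv2.resize(np.hstack([a,b]),(800,375),interpolation=cv2.INTER_CUBIC))
E
```

```text
[ 0.54370885 -0.25580053  0.14023952] [-1.18896486e-01  9.92906235e-01 -5.20056077e-04  7.51395922e-04] [-4.81194752e-01  2.13244475e-01  1.87493584e+00 -1.06188664e-05
  1.05158473e+00 -2.29034274e+00] 3.8
```

View pics/g1.png

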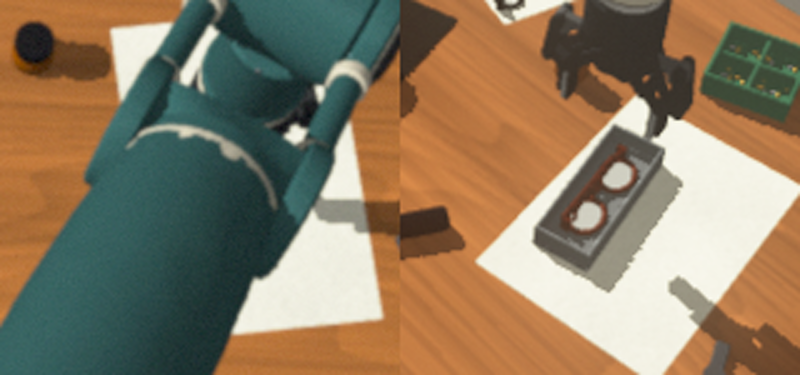

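```bash
python3 - <<'E'
from h import *
s=state();print(s['tcp_pos'],s['qvel'])
tr=box(.17,.064,.028); tt=np.array([[396.2,188],[422,183.8],[439.5,254.2],[412,259.5]])
ts=np.array([[385.6,280],[405.2,290.8],[375.2,333.2],[354,324.8]])
print(w2p("side",T([.5446,-.2596,.237],tr)))
# order by nearest
q=w2p("side",T([.5446,-.2596,.237],tr)); ts=np.array([ts[np.argmin(np.hypot(*(ts-x).T))] for x in q])
g=lambda p:np.r_[w2p("side",T(p,tr))-ts].ravel()
t=least_squares(g,[.54,-.26,.2]); print("side",t.x,np.round(t.fun,1))
g2=lambda p:np.r_[w2p("side",T(p,tr))-ts,w2p("top",T(p,tr))-tt].ravel()
t=least_squares(g2,[.54,-.26,.2]); print("both",t.x,np.round(t.fun,1))
E
```

```text
[ 0.54339213 -0.25566873  0.13963838] [ 0.00010162  0.00378547  0.00473968  0.0008619   0.00043354 -0.00083238]
[[384.15782155 278.91838331]
 [405.37424275 289.20840699]
 [374.33841794 332.67768148]
 [351.93268042 320.47754435]]
side [ 0.54213779 -0.26538436  0.25520157] [-1.1  0.5  0.8 -0.3  0.9  1.7 -0.7 -1.9]
both [ 0.5440444  -0.26180945  0.24572325] [-1.3 -0.6  0.5 -1.2 -0.   0.2 -1.4 -3.5 -0.   0.6  1.4 -0.5  1.5  0.3
  1.1  0.6]
```

>>> play_rows:
  plan:
    - [1,0,-0.5,0,0.2]
    - [1,0,-0.5,-3,0.2]
    - [1,0,-0.5,-6,0.2]
    - [1,0,-0.5,-8,0.2]
    - [1,0,-0.5,-10,0.2]
    - [1,0,-0.5,-11,0.2]
    - [1,0,-0.5,-11.8,0.2]
    - [1,0,-0.5,-11.8,0.2]

```text
time: 4.9
tcp_pos: [0.5431, -0.2606, 0.0208]
eef_rot: [-0.121, 0.993, 0.0, -0.0]
contact_force: [0.2, 0.9, 0.1]
finger_gap: 0.085
grip_force: 0.0
```

```bash
python3 - <<'E'
from h import *
s=state();print(s['tcp_pos'],s['contact_force'])
b=snapshot("side")[230:380,280:480,::-1]
cv2.imwrite("pics/g2.png",cv2.resize(b,(800,600),interpolation=cv2.INTER_CUBIC))
E
```

```text
[ 0.5431274  -0.26059277  0.02084293] [0.24259427 0.88922737 0.13500642]
```

View pics/g2.png

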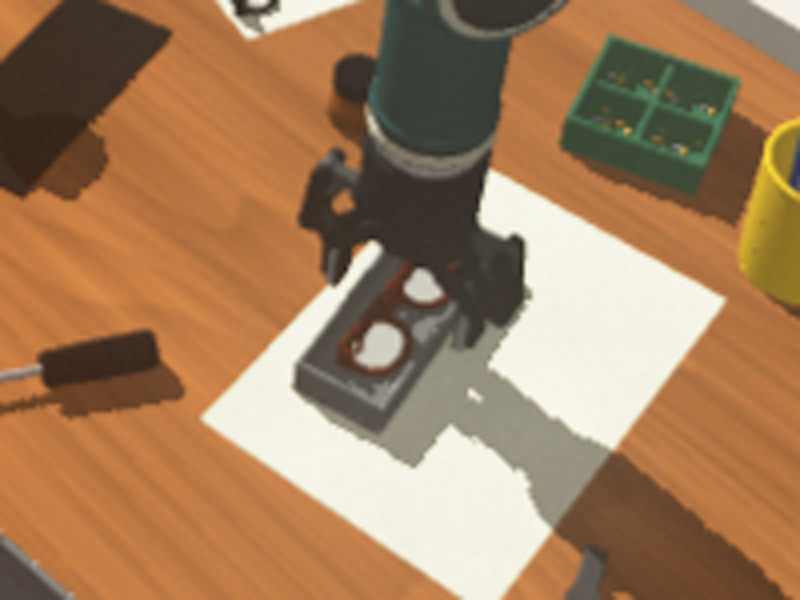

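The fingers straddle the middle of the tray, with no contact. Now I close them.

>>> play_rows:
  plan:
    - [0.5,0,0,0,0]
    - [0,0,0,0,0]
    - [-1,0,0,0,0]
    - [-1,0,0,0,0]
    - [-1,0,0,0,0]
    - [-1,0,0,0,0]
    - [-1,0,0,0,0]
    - [-1,0,0,0,0]

```text
time: 5.95
tcp_pos: [0.5442, -0.2611, 0.0224]
eef_rot: [-0.121, 0.993, -0.001, 0.001]
contact_force: [0.5, 0.0, 6.4]
finger_gap: 0.0623
grip_force: 68.8
```

>>> play_rows:
  plan:
    - [-1,0,0,1,0]
    - [-1,0,0,2,0]
    - [-1,0,0,3,0]
    - [-1,0,0,4,0]
    - [-1,0,0,5,0]
    - [-1,0,0,6,0]
    - [-1,0,0,6,0]
    - [-1,0,0,6,0]

```text
time: 6.95
tcp_pos: [0.543, -0.2605, 0.0809]
eef_rot: [-0.121, 0.993, 0.0, -0.0]
contact_force: [-0.8, 0.9, -2.7]
finger_gap: 0.063
grip_force: 68.0
```

>>> play_rows:
  plan:
    - [-1,-0.2,2,0,0]
    - [-1,-0.6,6,0,0.5]
    - [-1,-1,11,0,1]
    - [-1,-1.5,16,0,1.5]
    - [-1,-2,21,0,2]
    - [-1,-2.4,26,0,2.1]
    - [-1,-2.8,30,0,2.1]
    - [-1,-3,32.1,0,2.1]

```text
time: 7.95
tcp_pos: [0.5114, 0.0632, 0.0805]
eef_rot: [-0.14, 0.99, 0.0, -0.001]
contact_force: [-0.4, -0.4, -1.9]
finger_gap: 0.0624
grip_force: 67.9
```

>>> play_rows:
  plan:
    - [-1,0,0,0,0]
    - [-1,0,0,-1,0]
    - [-1,0,0,-2,0]
    - [-1,0,0,-3,0]
    - [-1,0,0,-3.5,0]
    - [-1,0,0,-3.5,0]
    - [-1,0,0,-3.5,0]
    - [-1,0,0,-3.5,0]

```text
time: 8.95
tcp_pos: [0.5136, 0.0604, 0.0466]
eef_rot: [-0.139, 0.99, -0.0, 0.0]
contact_force: [0.2, -0.5, -2.3]
finger_gap: 0.0627
grip_force: 67.9
```

```bash
python3 - <<'E'
from h import *
s=state();print(s['tcp_pos'],s['eef_rot'],s['contact_force'],s['ft_torque'])
b=snapshot("side")[180:330,200:400,::-1]
a=snapshot("top")[170:320,190:390,::-1]
cv2.imwrite("pics/p1raw.png",np.hstack([a,b]))
cv2.imwrite("pics/p1.png",cv2.resize(np.hstack([a,b]),(800,300),interpolation=cv2.INTER_CUBIC))
E
```

```text
[0.51364582 0.06037526 0.04655977] [-1.38724212e-01  9.90330934e-01 -4.90568017e-05  4.80538227e-04] [ 0.23828171 -0.53386941 -2.30088474] [-0.0493968   0.01750297 -0.01644371]
```

View pics/p1.png

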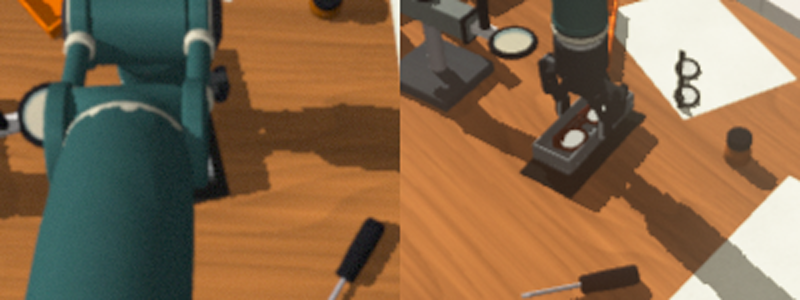

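>>> play_rows:
  plan:
    - [-1,0,0,-0.6,0]
    - [-1,0,0,-1.2,0]
    - [-1,0,0,-1.6,0]
    - [-1,0,0,-1.9,0]
    - [-1,0,0,-2.1,0]
    - [-1,0,0,-2.2,0]
    - [-1,0,0,-2.2,0]
    - [-1,0,0,-2.2,0]

```text
time: 10.05
tcp_pos: [0.513, 0.0603, 0.0253]
eef_rot: [-0.139, 0.99, -0.0, -0.0]
contact_force: [-5.2, -0.1, 8.4]
finger_gap: 0.0625
grip_force: 69.2
```

>>> play_rows:
  plan:
    - [0.6,0,0,0,0]
    - [1,0,0,0,0]
    - [1,0,0,0,0]
    - [1,0,0,0,0]
    - [1,0,0,1,0]
    - [1,0,0,4,0]
    - [1,0,0,9,0]
    - [1,0,0,15,0]

```text
time: 11.05
tcp_pos: [0.5121, 0.0603, 0.1751]
eef_rot: [-0.139, 0.99, 0.0, -0.001]
contact_force: [1.6, -0.1, -0.2]
finger_gap: 0.0854
grip_force: 0.0
```

>>> play_rows:
  plan:
    - [1,0,0,6,0]
    - [1,0,0,10,0]
    - [1,-1,6,12,0]
    - [1,-3,12,12,0]
    - [1,-4,18,12,0]
    - [1,-6,23,12,0]
    - [-1,-7.8,26.6,12,0]
    - [-1,-7.8,26.6,12,0]

```text
time: 12.05
tcp_pos: [0.4338, 0.3285, 0.2947]
eef_rot: [-0.141, 0.99, 0.0, 0.0]
contact_force: [-0.6, -0.4, 0.2]
finger_gap: 0.0513
grip_force: 0.0
```

```bash
python3 - <<'E'
from h import *
s=state();print(s['tcp_pos'],s['finger_gap'],s['eef_rot'])
st=[.5143,.0595,.28]; g=[]
for n,(r,c) in (("top",(170,220)),("side",(205,240))):
    im=snapshot(n)[:,:,::-1]; cv2.imwrite(f"pics/{n}1.png",im)
    im=np.ascontiguousarray(cv2.resize(im[r:r+110,c:c+100],None,fx=4,fy=4,interpolation=cv2.INTER_CUBIC))
    for P in (box(.17,.064,.031),box(.2,.09,.003)):
        cv2.polylines(im,[np.int32((w2p(n,T(st,P))-[c,r])*4+1.5)],True,(0,255,255),1)
    g.append(im)
cv2.imwrite("pics/p2.png",np.hstack(g))
E
```

```text
[0.43377667 0.32851058 0.29466113] 0.05126520712092315 [-1.40815265e-01  9.90035824e-01  3.45454531e-04  9.35200968e-05]
```

View pics/p2.png

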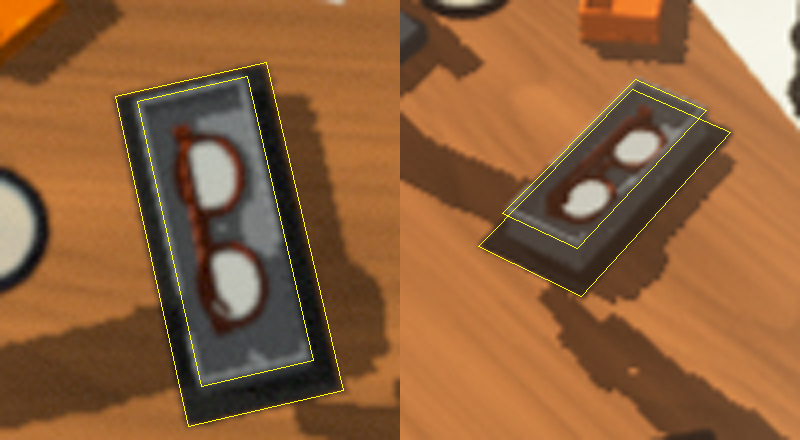

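The tray is on the pad and in line with it; the predicted rim outlines coincide in both views to about 1–2 mm. Now the button.

>>> play_rows:
  plan:
    - [-1,0.2,-0.1,-3,0]
    - [-1,0.2,-0.1,-6,0]
    - [-1,0.2,-0.1,-8.5,0]
    - [-1,0.2,-0.1,-9.5,0]
    - [-1,0.2,-0.1,-9.5,0]
    - [-1,0.2,-0.1,-9.5,0]
    - [-1,0.2,-0.1,-9.5,0]
    - [-1,0.2,-0.1,-9.5,0]

```text
time: 13.15
tcp_pos: [0.4376, 0.3257, 0.2]
eef_rot: [-0.139, 0.99, 0.0, 0.001]
contact_force: [1.4, 0.5, 0.1]
finger_gap: -0.0001
grip_force: 0.0
```

>>> play_rows:
  plan:
    - [-1,0,0,-0.3,0]
    - [-1,0,0,-0.6,0]
    - [-1,0,0,-0.8,0]
    - [-1,0,0,-1.0,0]
    - [-1,0,0,-1.1,0]
    - [-1,0,0,-1.2,0]
    - [-1,0,0,-1.2,0]
    - [-1,0,0,-1.2,0]

```text
time: 14.15
tcp_pos: [0.4371, 0.3254, 0.187]
eef_rot: [-0.139, 0.99, 0.0, -0.0]
contact_force: [-2.0, -0.4, 3.2]
finger_gap: 0.0003
grip_force: 1.5
```

Contact is about 3–4 N, so the button is moving. I press on to its stop.

>>> play_rows:
  plan:
    - [-1,0,0,-0.1,0]
    - [-1,0,0,-0.2,0]
    - [-1,0,0,-0.3,0]
    - [-1,0,0,-0.3,0]
    - [-1,0,0,-0.4,0]
    - [-1,0,0,-0.4,0]
    - [-1,0,0,-0.4,0]
    - [-1,0,0,-0.4,0]

```text
time: 15.15
tcp_pos: [0.4372, 0.3254, 0.185]
eef_rot: [-0.139, 0.99, 0.0, 0.0]
contact_force: [-5.9, -2.5, 12.8]
finger_gap: 0.0001
grip_force: 6.4
```

>>> play_rows:
  plan:
    - [-1,0,0,-0.1,0]
    - [-1,0,0,-0.15,0]
    - [-1,0,0,-0.15,0]
    - [-1,0,0,-0.15,0]
    - [-1,0,0,1,0]
    - [-1,0,0,4,0]
    - [-1,0,0,9,0]
    - [-1,0,0,9,0]

```text
time: 16.15
tcp_pos: [0.4398, 0.3269, 0.2779]
eef_rot: [-0.139, 0.99, 0.002, 0.004]
contact_force: [1.0, -0.1, -0.3]
finger_gap: 0.0002
grip_force: 0.0
```

```bash
python3 - <<'E'
from h import *
s=state();print(s['tcp_pos'],s['time'])
st=[.5143,.0595,.28]
print("post",T(st,[[0,.17,.207]]), "pull 120:",T([0,0,.28],[[0,-.12,0]]))
E
```

```text
[0.43980931 0.32694197 0.27788977] 16.15
post [[0.46731954 0.22287942 0.207     ]] pull 120: [[ 0.03316268 -0.11532665  0.        ]]
```

>>> play_rows:
  plan:
    - [1,0,0,1,0]
    - [1,1,-4,1,0]
    - [1,2,-8,1,0]
    - [1,2.7,-10.5,1,0]
    - [1,2.7,-10.5,0,0]
    - [1,2.7,-10.5,-2,0]
    - [1,2.7,-10.5,-3,0]
    - [1,2.7,-10.5,-3,0]

```text
time: 17.15
tcp_pos: [0.463, 0.2205, 0.2413]
eef_rot: [-0.139, 0.99, -0.0, -0.002]
contact_force: [-0.1, 0.3, 0.5]
finger_gap: 0.0852
grip_force: 0.0
```

```bash
python3 - <<'E'
from h import *
s=state();print(s['tcp_pos'],s['finger_gap'])
for n in ("side","top"):
    snapshot(n)
    for t in("post_top","lock_top"):
        print(n,t,[(round(d["confidence"],2),d["at"],int(d["mask"].sum())) for d in cut_out(t,n)])
E
```

```text
[0.46299627 0.22054938 0.24125612] 0.08518956146642556
side post_top [(0.75, [250.8, 198.5], 474)]
side lock_top []
top post_top [(0.68, [213.1, 228.1], 882)]
top lock_top [(0.55, [134.7, 241.5], 93)]
```

>>> play_rows:
  plan:
    - [1,0.3,0.1,-1,0]
    - [1,0.3,0.1,-3,0]
    - [1,0.3,0.1,-4.5,0]
    - [1,0.3,0.1,-5.1,0]
    - [1,0.3,0.1,-5.1,0]
    - [1,0.3,0.1,-5.1,0]
    - [1,0.3,0.1,-5.1,0]
    - [1,0.3,0.1,-5.1,0]

```text
time: 18.45
tcp_pos: [0.4675, 0.2215, 0.1926]
eef_rot: [-0.139, 0.99, 0.0, 0.0]
contact_force: [0.6, 0.2, 0.0]
finger_gap: 0.0851
grip_force: 0.0
```

>>> play_rows:
  plan:
    - [0.5,0,0,0,0]
    - [0,0,0,0,0]
    - [-0.5,0,0,0,0]
    - [-1,0,0,0,0]
    - [-1,0,0,0,0]
    - [-1,0,0,0,0]
    - [-1,0,0,0,0]
    - [-1,0,0,0,0]

```text
time: 19.45
tcp_pos: [0.4671, 0.2215, 0.1923]
eef_rot: [-0.139, 0.99, 0.0, -0.0]
contact_force: [-1.9, 0.9, 3.4]
finger_gap: 0.0138
grip_force: 58.4
```

```bash
python3 - <<'E'
from h import *
s=state();print(s['tcp_pos'],s['finger_gap'],s['grip_force'],s['contact_force'],s['time'])
E
```

```text
[0.46713781 0.22151367 0.1922865 ] 0.013767739330417132 58.42771053314209 [-1.87478531  0.86535021  3.38535538] 19.45
```

>>> play_rows:
  plan:
    - [-1,0.15,-0.5,0,0]
    - [-1,0.6,-2,0,0]
    - [-1,1.15,-4,0,0]
    - [-1,1.75,-6,0,0]
    - [-1,2.3,-8,0,0]
    - [-1,2.9,-10,0,0]
    - [-1,3.35,-11.5,0,0]
    - [-1,3.35,-11.5,0,0]

```text
time: 20.45
tcp_pos: [0.5006, 0.1047, 0.1923]
eef_rot: [-0.138, 0.99, -0.0, -0.0]
contact_force: [-3.7, 3.6, 5.2]
finger_gap: 0.0147
grip_force: 58.8
```

>>> play_rows:
  plan:
    - [-1,0,0,0,0]
    - [-1,0,0,0,0]
    - [-1,0,0,0,0]
    - [-1,0,0,0,0]
    - [-1,0,0,0,0]
    - [-1,0,0,0,0]
    - [-1,0,0,0,0]
    - [-1,0,0,0,0]

```text
time: 21.45
tcp_pos: [0.5003, 0.1058, 0.1923]
eef_rot: [-0.139, 0.99, -0.0, -0.0]
contact_force: [-4.5, 3.1, 5.5]
finger_gap: 0.0144
grip_force: 58.8
```

```bash
python3 - <<'E'
from h import *
s=state();print(s['tcp_pos'],s['finger_gap'],s['grip_force'],s['contact_force'],s['time'])
d=np.array(s['tcp_pos'])[:2]-[.46714,.22151]; print(np.hypot(*d), d@[np.sin(.28),-np.cos(.28)])
for n in("top","side"):
    im=snapshot(n); cv2.imwrite(f"pics/{n}2.png",im[:,:,::-1])
    print([(round(q["confidence"],2),q["at"],int(q["mask"].sum())) for q in cut_out("lens",n)])
a=cv2.imread("pics/top2.png")[175:285,90:290];b=cv2.imread("pics/side2.png")[150:260,170:330]
cv2.imwrite("pics/e.png",np.vstack([cv2.resize(a,(600,330),interpolation=2),cv2.resize(b,(600,270)[:2] and (393,270),interpolation=2).copy() if 0 else cv2.copyMakeBorder(cv2.resize(b,(392,270),interpolation=2),0,0,0,208,0)]))
E
```

```text
[0.5003461  0.10576945 0.19229265] 0.014362270268353034 58.762988448143005 [-4.54065345  3.1451726   5.48041519] 21.45
0.12040979482598285 0.12040977290583436
[(0.77, [275.9, 216.3], 696)]
[(0.94, [277.8, 209.3], 783)]
```

View pics/e.png

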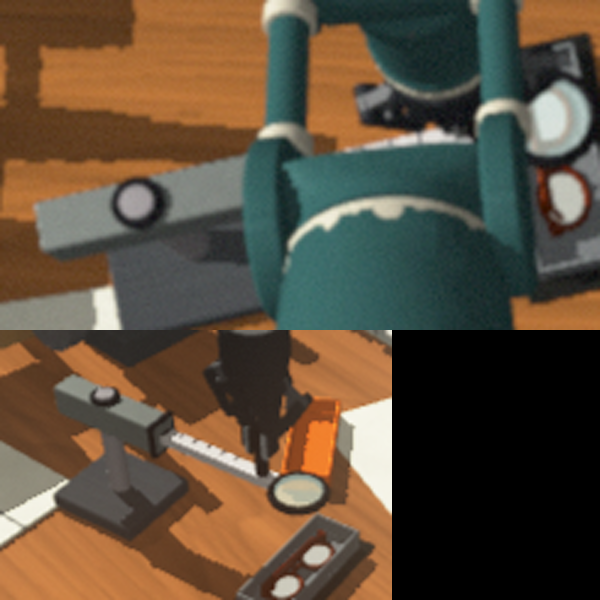

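The arm is drawn out, with the lens over the tray at side (291,216) and the button down. I'll check the extension from the lens centre in numbers, home against now.

```bash
python3 - <<'E'
from h import *
st=[.5143,.0595,.28]
for f,(x,y) in (("side0",(257,200)),("side2",(291,216)),("top0",(215,227))):
    im=cv2.imread(f"pics/{f}.png"); hsv=cv2.cvtColor(im,cv2.COLOR_BGR2HSV)
    m=((hsv[:,:,1]<95)&(hsv[:,:,2]>110)).astype(np.uint8)
    n,l,s,c=cv2.connectedComponentsWithStats(m,connectivity=4); k=l[y,x]
    cs=cv2.findContours((l==k).astype(np.uint8),0,1)[0][0]; e=cv2.fitEllipse(cv2.convexHull(cs))
    w=p2w(f[:-1],[e[0]],.14)[0]; d=w[:2]-st[:2]
    print(f,k,s[k],np.round(e[0],1),np.round(e[1],1),w,"station y",d@[-np.sin(.28),np.cos(.28)],"x",d@[np.cos(.28),np.sin(.28)])
b=cv2.imread("pics/side2.png")[180:220,220:290]
cv2.imwrite("pics/e2.png",cv2.resize(b,None,fx=11,fy=11,interpolation=2))
# sampled brightness along arm top centreline in station y
g=cv2.cvtColor(cv2.imread("pics/side2.png"),cv2.COLOR_BGR2GRAY).astype(np.float32)
for xo in (-.006,0,.006):
    ys=np.arange(.06,.2,.002); uv=w2p("side",T(st,np.c_[ys*0+xo,ys,ys*0+.147])).astype(np.float32)
    v=cv2.remap(g,uv[:,0:1].copy(),uv[:,1:2].copy(),1).ravel(); print(xo,[(int(round(a*1000)),int(q)) for a,q in zip(ys,v)])
E
```

```text
side0 67 [247 194  19  13 196] [255.9 200. ] [12.3 19.4] [0.48536163 0.18045373 0.14      ] station y 0.12424052729382962 x 0.005614865366473029
side2 120 [282 209  20  13 212] [291.4 215. ] [13.1 19.8] [0.51951221 0.062148   0.14      ] station y 0.0011044519085057615 x 0.005741008548294206
top0 105 [202 214  27  26 546] [214.7 226.8] [25.5 26.8] [0.48209462 0.17702352 0.14      ] station y 0.12184675968551589 x 0.0015271342128127252
-0.006 [(60, 188), (62, 191), (64, 194), (66, 195), (68, 183), (70, 184), (72, 193), (74, 192), (76, 187), (78, 186), (80, 187), (82, 186), (84, 187), (86, 188), (88, 192), (90, 196), (92, 191), (94, 186), (96, 188), (98, 190), (100, 186), (102, 184), (104, 186), (106, 183), (108, 178), (110, 176), (112, 183), (114, 191), (116, 189), (118, 180), (120, 182), (122, 186), (124, 182), (126, 182), (128, 183), (130, 186), (132, 185), (134, 179), (136, 172), (138, 181), (140, 185), (142, 182), (144, 177), (146, 180), (148, 181), (150, 178), (152, 178), (154, 183), (156, 182), (158, 183), (160, 173), (162, 171), (164, 181), (166, 183), (168, 178), (170, 172), (
[... 1095 characters left out ...]
0, 225), (82, 226), (84, 220), (86, 205), (88, 183), (90, 185), (92, 203), (94, 220), (96, 228), (98, 230), (100, 228), (102, 222), (104, 212), (106, 198), (108, 182), (110, 185), (112, 207), (114, 223), (116, 227), (118, 224), (120, 225), (122, 225), (124, 222), (126, 200), (128, 180), (130, 187), (132, 202), (134, 220), (136, 222), (138, 223), (140, 223), (142, 223), (144, 211), (146, 192), (148, 161), (150, 153), (152, 185), (154, 208), (156, 220), (158, 222), (160, 221), (162, 219), (164, 215), (166, 199), (168, 183), (170, 177), (172, 184), (174, 187), (176, 157), (178, 119), (180, 113), (182, 111), (184, 100), (186, 84), (188, 60), (190, 48), (192, 51), (194, 59), (196, 63), (198, 64)]
```

>>> play_rows:
  plan:
    - [-1,-0.02,0.08,0,0]
    - [-1,-0.02,0.08,0,0]
    - [-1,-0.02,0.08,0,0]
    - [-1,-0.02,0.08,0,0]
    - [-1,-0.02,0.08,0,0]
    - [-1,-0.02,0.08,0,0]
    - [-1,-0.02,0.08,0,0]
    - [-1,-0.02,0.08,0,0]

```text
time: 22.65
tcp_pos: [0.5001, 0.1066, 0.1923]
eef_rot: [-0.139, 0.99, 0.0, -0.0]
contact_force: [-4.8, 2.7, 4.9]
finger_gap: 0.0144
grip_force: 58.8
```

```bash
python3 - <<'E'
from h import *
P=[];st=[.5143,.0595,.28];V=[]
for i in range(6):
    im=snapshot("side"); s=state(); P.append(s['tcp_pos']); V.append(im.astype(float))
P=np.array(P); print(P.mean(0),P.std(0)); d=P.mean(0)[:2]
print("travel",(d-[.46714,.22151])@[np.sin(.28),-np.cos(.28)],"tcp station y",(d-st[:2])@[-np.sin(.28),np.cos(.28)])
g=np.mean(V,0).mean(2).astype(np.float32)
ys=np.arange(.08,.176,.0005); uv=w2p("side",T(st,np.c_[ys*0+.006,ys,ys*0+.147])).astype(np.float32)
v=cv2.remap(g,uv[:,0:1].copy(),uv[:,1:2].copy(),cv2.INTER_CUBIC).ravel()
for k in(90,110,130,150,170):
    i=abs(ys*1000-k)<6.1; w=np.clip(205-v[i],0,None); print(k,(ys[i]*w).sum()/w.sum()*1000)
E
```

```text
[0.5000976  0.10662763 0.19228603] [1.67469858e-05 1.45057253e-05 1.09961136e-05]
travel 0.11951634435333292 tcp station y 0.049217179593678675
90 nan
110 109.75326919477119
130 130.29616359844545
150 150.7807993310732
170 170.99748270785574<stdin>:11: RuntimeWarning: invalid value encountered in scalar divide
```

```bash
python3 -c "
from plant import *
print(finish_job())"
```

```text
the job is handed in; nothing more can be done
None
```

I set the tray with the spectacles on the pad in line and let go, pressed the lock button to its stop, and handed in the job (about 23 s used) with the gripper still holding the arm at an estimated 120 mm, give or take about 1 mm; I could not see the broad mark at the sleeve's mouth.

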